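Load the last charge ball into the sloping ball rack

TASK

The abrasion-test charge in the sloping ball rack is one ball short: five steel balls already sit behind the spring catch and the sixth lies loose at the low end of the gutter. With a fingertip, push the loose ball up the gutter, past the catch, until the catch has sprung up behind it and it cannot roll back; then, with the ball home, push the gate arm fully shut across the gutter below it. Only push: lift nothing, keep all the balls in the gutter, and leave the small things standing round the rack where they are.

Things in the scene. Friction and masses are not known exactly. Their poses are not given: they have to be found in the camera images.
- gutter: V gutter of aluminium, 378 mm long, on the fixed grey base of the ball rack. Origin: low end, on the line where the sides of the V meet, 26 mm above the bench. +x runs up the gutter (8 degrees above level), +y left, +z square to it. Sides at 45 degrees, up to z = 0.025; lip 18 mm high at x = 0. A ball in it has its centre at y = 0, z = 0.033, its upper half clear of the sides
- catch_place (a point): tip of the catch when it is up, in the slot along the bottom of the gutter (gutter x = 0.082, z = 0.022)
- loaded_place (a point): where the centre of the ball that rests on the raised catch lies (gutter x = 0.104, z = 0.033). The catch springs up fully behind the sixth ball once its centre has come this far or a little farther; pushed on, it can go 10 mm higher before the row meets the end stop
- loose_ball: the loose sixth steel ball, 47 mm across, 0.42 kg, smooth, lightly oiled; origin at its centre. At the start it rests on the lip at the low end of the gutter (gutter x = 0.018), below the catch and below the gate. It rolls back if let go before it is past the catch. Over the last 47 mm it pushes the five others up too (6 to 10 N)
- ball_1: charge ball 1 of the five loaded, counted from the catch upward: steel ball, 47 mm across, 0.42 kg, smooth, lightly oiled; origin at its centre
- ball_2: charge ball 2 of the five loaded, counted from the catch upward: steel ball, 47 mm across, 0.42 kg, smooth, lightly oiled; origin at its centre
- ball_3: charge ball 3 of the five loaded, counted from the catch upward: steel ball, 47 mm across, 0.42 kg, smooth, lightly oiled; origin at its centre
- ball_4: charge ball 4 of the five loaded, counted from the catch upward: steel ball, 47 mm across, 0.42 kg, smooth, lightly oiled; origin at its centre
- ball_5: charge ball 5 of the five loaded, counted from the catch upward: steel ball, 47 mm across, 0.42 kg, smooth, lightly oiled; origin at its centre
- catch (a joint): one-way spring catch: a dark steel blade 6 mm wide in the slot of the gutter, hinged below and downhill of its tip. 0 = up (tip 22 mm above the V's line, holding the balls), about 0.3 rad = pressed down by a ball rolling over it. A ball going uphill presses it down, and it springs up by itself (about 1 N)
- gate (a joint): the gate: a flat steel arm that turns level on an upright pin at the left edge of the gutter. 0 = shut: straight across the gutter at gutter x = 0.070, 7 mm below the loaded sixth ball, where it stops. Positive = open, the free end swung downhill (1.57 = straight downhill) and on out to the left. Starts at 1.7 to 2.4 rad, stays where it is left, moves with about 0.6 N at its free end
- gate_pivot (a point): centre of the gate's pin at mid-height of the arm (gutter x = 0.070, y = 0.036, z = 0.034)
- gate_tab (a point): middle of the upright round tab (12 mm thick) at the free end of the gate arm, 62 mm from the pin. The arm is 7 mm thick and stands from 26 to 42 mm above the V's line, the tab from 25 to 59 mm; this point is 48 mm above the V's line
- moisture_tin_0: open aluminium tin, 60 mm across, 26 mm high, right of the rack; bystander, origin under its centre
- moisture_tin_1: open aluminium tin, 60 mm across, 26 mm high, right of the rack, farther off; bystander, origin under its centre
- sample_jar_2: capped round jar, 56 mm across, 73 mm high, right of the rack near its high end; bystander, origin under its centre
- spatula: lab spatula with a black handle, 187 x 13 x 13 mm, lying right of the rack's low end, roughly along it; bystander, origin under its centre
Not all that is in view belongs to the job. Leave any green or turquoise look-alike of the ball_5 alone.

How it is judged:
On the way:
1. the loose ball is past the catch, the catch has sprung up behind it, and the gate is still open (x of loose_ball in the frame of gutter between 0.098 and 0.12 m and value of joint catch below 0.08 rad and value of joint gate above 0.6 rad), for 0.2 s.
At the end, for the whole second after the job is handed in: The sixth ball rests behind the raised catch (its centre at gutter x 0.098 to 0.120 m, catch joint below 0.08 rad), the other five in a row above it, all in the gutter and at rest (below 10 mm/s), and the gate is shut (within 0.12 rad) (x of loose_ball in the frame of gutter between 0.098 and 0.12 m and value of joint catch below 0.08 rad and value of joint gate below 0.12 rad and x of ball_1 in the frame of gutter between 0.145 and 0.167 m and x of ball_2 in the frame of gutter between 0.192 and 0.214 m and x of ball_3 in the frame of gutter between 0.239 and 0.261 m and x of ball_4 in the frame of gutter between 0.286 and 0.308 m and x of ball_5 in the frame of gutter between 0.333 and 0.355 m and z of each of loose_ball, ball_1, ball_2, ball_3, ball_4, ball_5 in the frame of gutter below 0.04 m and linear speed of each of loose_ball, ball_1, ball_2, ball_3, ball_4, ball_5 below 0.01 m/s); the robot touches nothing.
It fails at once if a ball is lifted 10 mm or more off the gutter or leaves it (z of any of loose_ball, ball_1, ball_2, ball_3, ball_4, ball_5 in the frame of gutter above 0.043 m or z of any of loose_ball, ball_1, ball_2, ball_3, ball_4, ball_5 in the frame of gutter below 0.022 m).
It fails at once if a thing standing beside the rack is moved more than 20 mm (distance of any of moisture_tin_0, moisture_tin_1, sample_jar_2, spatula from where it was at the start of the episode above 0.02 m).
It also fails if it takes over 51 s, if anything falls off the work surface, if the arm or the gripper's body presses on something with over 40 N, if the wrist force passes 120 N, or if a joint passes its speed limit or range.

ROBOT

A 7-joint arm with a two-finger parallel gripper is mounted at the origin on a cart in front of the work surface, level with it; the furniture and walls round the work are solid. World frame = base frame: x ahead of the robot, y to its left, z up, the work surface at z = 0. Lengths are in m, angles in rad, forces in N, time in s.
With the tool pointing down it reaches from about 0.35 to 0.9 m from the base axis. Payload 19.9 kg.
Tool frame: the origin (TCP) lies between the finger pads; the fingertips stand 19 mm ahead of it and the grasp point (between the pads) is the TCP; z points along the fingers, y is the line along which they close (so a half turn about z gives the same grasp; the last joint's range is limited). The gripper opens to 94 mm and grips with 3 to 60 N. Pads are 16 mm wide; open, the fingers measure 119 mm over their backs; the gripper's body (75 mm by 177 mm) begins 78 mm behind the grasp point.
Start: joints at [1.294, 0.417, -0.01, 1.614, 0.005, 1.111, -0.053], TCP at [0.146, -0.608, 0.224] pointing down, gripper open.
Joint ranges: [-2.81, 2.81], [-0.39, 2.02], [-1.27, 1.25], [0.06, 2.57], [-1.19, 4.33], [0.19, 2], [-2.82, 2.82]. Speed limits (rad/s): [1.89, 1.89, 2.39, 2.39, 3.01, 3.01, 3.01].

INTERFACE

Orientations are given as a 3x3 rotation matrix whose columns are the frame's x, y, z axes.
In Python, from rig import robot gives the robot as it stands. Calls block until the motion is done:
- robot.move_ptp(position, orientation): joint-space move of the TCP to a pose.
- robot.move_linear(position, velocity=0.15, frame=None, threshold=None): straight line of the TCP; frame=None keeps the orientation; velocity is the mean speed in m/s. With threshold (N) it stops when the force on the tool has changed by that much, and returns True; else False.
- robot.goto_joints(angles): joint-space move.
- robot.gripper_to(opening): finger opening in m; the grip force is fixed at half the most; returns when the fingers have stopped.
- robot.pause(seconds).
- robot.ik(position, orientation): joint angles nearest the present ones, or None.
- robot.get_state(): the state.
- robot.grab_frame(name): name is "scene" or "top"; returns the picture (420x560x3 uint8, red, green, blue); there is no depth.
- robot.camera_info(name): a dict with "fx", "fy", "cx", "cy" (pixels), "rvec" (rotation vector, rad) and "tvec" (3), from world to camera coordinates, as OpenCV has them. Camera axes: x right, y down, z forward; pixel columns grow to the right and rows downward; lengths in m; the calibration is good to about 2 mm. A picture is of the moment at which its call begins. camera_info takes no time and is no camera call.
A pose or a line that the arm cannot do raises robot.PlanningError and nothing moves.
- robot.sign_off(): hands the job in; it is judged then, once.
The state is a dict: "time": time; "qpos": joint angles; "joint_vel": joint speeds; "effort": joint torques, N m; "ee_pos": TCP position; "tool_rot": TCP orientation; "force": force on the tool from outside, world axes, zero at the start; "moment": the same for the moment, N m; "opening": finger opening in m; "grasp_force": force on a finger pad.
Only numpy, scipy, OpenCV 4.12 (cv2) and the standard library are available. Lean on these libraries where they do the work, as an engineer would, in place of code of your own. Each camera call takes 0.05 s, during which the arm holds its last target. There are 200 camera calls.

## Working session

There is one attempt and no reset: what is moved stays moved. The work goes in short steps, each a Python script; the robot and the scene stay as the last script left them, time stands still between calls to the robot, and variables do not carry over. Pictures are saved under pics/ and viewed, at most 10 in all, crops included, and the job is handed in when it is done.

```bash
mkdir -p pics
python3 - <<'E'
from rig import robot
import cv2
for n in("scene","top"):
    cv2.imwrite(f"pics/{n}0.png",robot.grab_frame(n)[:,:,::-1]); print(n,robot.camera_info(n))
s=robot.get_state();print(s["time"],s["ee_pos"],s["tool_rot"],s["opening"])
E
```

```text
scene {'fx': 488.6157250245489, 'fy': 488.6157250245489, 'cx': 279.52935730204325, 'cy': 204.70332078035597, 'rvec': array([ 1.18780613, -2.27958371,  1.01377038]), 'tvec': array([0.31173357, 0.44932586, 0.54064873])}
top {'fx': 388.4225980079883, 'fy': 388.4225980079883, 'cx': 280.5818298242938, 'cy': 204.89145746475165, 'rvec': array([ 2.12615044, -2.11017931,  0.15087768]), 'tvec': array([-0.06101707,  0.62660496,  0.82103172])}
0.1 [ 0.14590793 -0.60739776  0.22389133] [[ 9.72321373e-01  2.33647185e-01 -3.73906575e-04]
 [ 2.33647455e-01 -9.72320806e-01  1.05653055e-03]
 [-1.16701753e-04 -1.11464956e-03 -9.99999372e-01]] 0.09394980921875064
```

View pics/scene0.png

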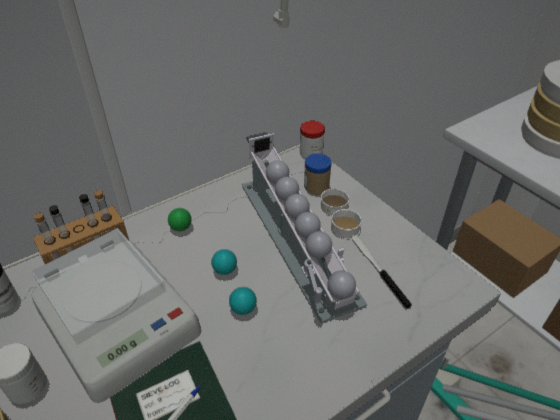

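View pics/top0.png

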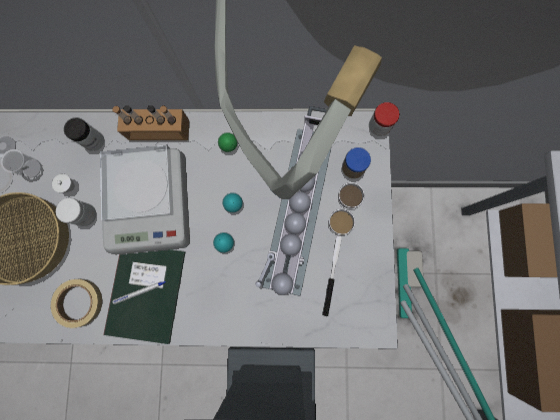

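Scene view: the loose ball is at (342,285), with the row from (319,244) to (278,170). Top view: the loose ball is at (283,284), ball_1–3 are at (290,244), (295,223) and (300,202), and the gate is near (265,270). I'll zoom in on both.

Run:
```python
import cv2,numpy as np
a=cv2.imread("pics/scene0.png")[225:315,280:380];b=cv2.imread("pics/top0.png")[215:305,245:345]
cv2.imwrite("pics/crop0.png",cv2.resize(np.vstack([a[:, :],b]) if 0 else np.hstack([a,b]),None,fx=4,fy=4,interpolation=cv2.INTER_CUBIC))
for n,box in (("scene",(130,310,250,370)),("top",(185,305,260,325))):
    g=cv2.imread(f"pics/{n}0.png",0);r0,r1,c0,c1=box
    g=cv2.resize(g[r0:r1,c0:c1],None,fx=4,fy=4,interpolation=cv2.INTER_CUBIC)
    c=cv2.HoughCircles(g,cv2.HOUGH_GRADIENT,1,60,param1=120,param2=18,minRadius=34,maxRadius=62)
    print(n,np.round(c[0]/4+[c0-.4,r0-.4,0],1).tolist())
```

```text
Traceback (most recent call last):
TypeError: 'NoneType' object is not subscriptable
```

View pics/crop0.png

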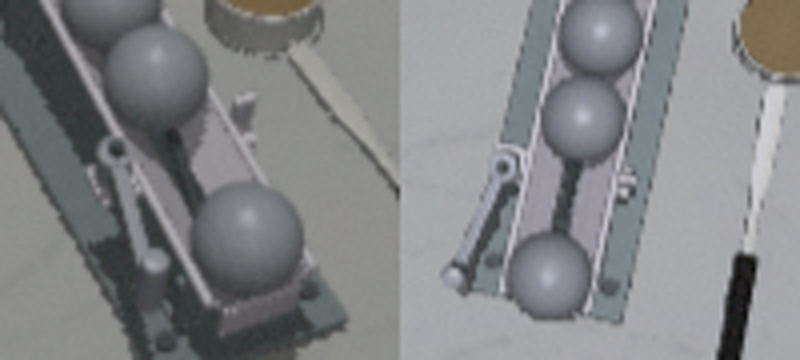

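In the crop, scene pixels are: loose (342,284.2), ball_1 (319,244.5), pin (309,262.5), tab top (318.2,290.5). Top pixels are: loose (282.2,284), ball_1 (291,244.5), ball_2 (295,223.7), pin (271.2,256.5), tab (258.7,283.7). Next I'll refine the ball centres and triangulate.

```bash
cat > geo.py <<'E'
import cv2,numpy as np
from rig import robot
def PM(n):
    i=robot.camera_info(n);R=cv2.Rodrigues(i["rvec"])[0]
    K=np.array([[i["fx"],0,i["cx"]],[0,i["fy"],i["cy"]],[0,0,1]]);return K,R,np.asarray(i["tvec"]).reshape(3)
C={n:PM(n) for n in("scene","top")}
def ray(n,p):
    K,R,t=C[n];d=R.T@np.linalg.solve(K,[*p,1]);return -R.T@t,d/np.linalg.norm(d)
def tri(ps,pt):
    (a,u),(b,v)=ray("scene",ps),ray("top",pt)
    s=np.linalg.lstsq(np.c_[u,-v],b-a,rcond=None)[0];p,q=a+s[0]*u,b+s[1]*v
    return (p+q)/2,np.linalg.norm(p-q)
def plane(n,p,z):
    a,u=ray(n,p);return a+u*(z-a[2])/u[2]
def proj(n,X):
    K,R,t=C[n];x=K@(R@np.asarray(X)+t);return x[:2]/x[2]
E
python3 - <<'E'
from geo import *
for n in C: a,_=ray(n,(280,210)); print(n,a.round(3))
for k,s,t in(("loose",(342,284.2),(282.2,284)),("b1",(319,244.5),(291,244.5)),("b2",(307.5,224),(295.2,223.7)),("b3",(297,205),(300,202)),("pin",(309,262.5),(271.2,256.5)),("tab",(318.2,290.5),(258.7,283.7)),("lipL",(333,300.5),(0,0)),):
    if k!="lipL":
        p,e=tri(s,t);print(k,p.round(4),round(e,4))
# spatula, tins on planes
for k,p,z in(("spat lo",(326.5,313),.01),("spat hi",(338,236),.003),("tin0",(342,222),.026),("tin1",(351,195),.026),("jar",(358,163),.073)): print(k,plane("top",p,z).round(3))
E
```

```text
scene [0.096 0.313 0.696]
top [ 0.478 -0.083  0.914]
loose [ 0.4531 -0.0616  0.063 ] 0.0006
b1 [ 0.5373 -0.0799  0.0731] 0.0011
b2 [ 0.5816 -0.0884  0.0828] 0.0018
b3 [ 0.6278 -0.0987  0.0893] 0.0014
pin [ 0.5111 -0.0377  0.0779] 0.0013
tab [ 0.4541 -0.0122  0.0816] 0.0017
spat lo [ 0.389 -0.161  0.01 ]
spat hi [ 0.563 -0.19   0.003]
tin0 [ 0.593 -0.197  0.026]
tin1 [ 0.656 -0.219  0.026]
jar [ 0.719 -0.228  0.073]
```

The points agree with the text: ball spacing 0.0868 m (0.086 expected), heading about −12°, pin at gutter (0.070, 0.035), gate about 1.78 rad. I'll build the gutter frame and check IK for the whole job.

```bash
cat > job.py <<'E'
from geo import *
B=np.array([[.4531,-.0616,.063],[.5373,-.0799,.0731],[.5816,-.0884,.0828],[.6278,-.0987,.0893]])
xs=np.array([.018,.104,.151,.198])
d=B-B.mean(0);h=np.arctan2(*(np.linalg.svd(d[:,:2])[2][0]*np.sign(np.linalg.svd(d[:,:2])[2][0][0]))[::-1])
a=np.radians(8);gx=np.array([np.cos(a)*np.cos(h),np.cos(a)*np.sin(h),np.sin(a)])
gy=np.array([-np.sin(h),np.cos(h),0]);gz=np.cross(gx,gy);G=np.c_[gx,gy,gz]
O=(B-xs[:,None]*gx-.033*gz).mean(0)
W=lambda *p:O+G@np.array(p)
L=lambda p:G.T@(np.asarray(p)-O)
HX=np.array([np.cos(h),np.sin(h),0]);UP=np.array([0,0,1.])
def rot(yaw): c,s=np.cos(yaw),np.sin(yaw);return np.array([[c,s,0],[s,-c,0],[0,0,-1.]])
# TCP for the closed finger face touching a ball whose centre is at gutter x
def tcp_ball(x,gap=0): return W(x,0,.033)-(.0235+.008+gap)*HX+(.019-.006)*UP
def tcp_gate(g,gap=0,tipz=.043):
    t=np.array([np.cos(g),-np.sin(g),0]);r=np.array([-np.sin(g),-np.cos(g),0])
    p=np.array([.070,.036,tipz])+.058*r-(.006+.008+gap)*t
    return W(*p)+.019*UP
FLIP=0.
def rot_gate(g): return rot(h-g+FLIP)
E
python3 - <<'E'
from job import *
print(np.degrees(h),O.round(4))
for b in B: print(L(b).round(4))
print("pin",L([.5111,-.0377,.0779]).round(4),"tab",L([.4541,-.0122,.0816]).round(4))
print("bracket",L(tri((280+243/4,225+97/4),(245+225/4,215+173/4))[0]).round(4))
print("lamp",tri((280,12),(285,190)))
for f in(0,np.pi):
    print(f)
    for p,r in [(tcp_ball(.018,.025)+[0,0,.1],rot(h+f)),(tcp_ball(.018,.025),rot(h+f)),(tcp_ball(.109),rot(h+f))]+[(tcp_gate(g,.02),rot(h-g+f)) for g in(1.85,1,0)]:
        q=robot.ik(p,r);print(p.round(3),None if q is None else np.round(q,2))
E
```

```text
-11.921103190804157 [ 0.4404 -0.059   0.028 ]
[0.0178 0.0001 0.0329]
[ 0.1045 -0.0004  0.0309]
[0.1505 0.0004 0.0342]
[ 1.983e-01 -1.000e-04  3.410e-02]
pin [0.0711 0.0355 0.0404] tab [0.0112 0.0486 0.0526]
bracket [ 0.0802 -0.0289  0.0348]
lamp (array([ 0.58783529, -0.05717787,  0.46217837]), np.float64(0.04269725198347842))
0
[ 0.398 -0.05   0.176] [ 0.62  0.1  -0.59  2.17  0.07  0.89 -1.8 ]
[ 0.398 -0.05   0.076] [ 0.5   0.3  -0.51  2.25  0.24  0.64 -1.95]
[ 0.511 -0.074  0.089] [ 0.4   0.43 -0.39  1.98  0.23  0.77 -1.9 ]
[0.475 0.02  0.093] [ 0.77  0.58 -1.08  2.06  0.67  0.9   1.96]
[ 0.444 -0.026  0.09 ] [-0.89  0.53  1.09  2.18 -0.67  0.81 -2.15]
[ 0.465 -0.087  0.095] [ 0.46  0.36 -0.4   2.08  0.2   0.74 -1.85]
3.141592653589793
[ 0.398 -0.05   0.176] [ 0.91  0.14 -0.91  2.16  0.14  0.9   1.28]
[ 0.398 -0.05   0.076] [ 0.88  0.41 -0.94  2.24  0.51  0.72  0.94]
[ 0.511 -0.074  0.089] [ 0.67  0.51 -0.73  1.98  0.46  0.83  1.05]
[0.475 0.02  0.093] [ 0.57  0.46 -0.81  2.07  0.46  0.8  -1.01]
[ 0.444 -0.026  0.09 ] [ 0.66  0.4  -0.78  2.14  0.41  0.75 -0.02]
[ 0.465 -0.087  0.095] [ 0.78  0.44 -0.78  2.07  0.43  0.79  1.1 ]
```

Run:
```python
from job import *
f=np.pi
robot.gripper_to(0.0)
robot.move_ptp(tcp_ball(.018,.025)+[0,0,.1],rot(h+f))
robot.move_linear(tcp_ball(.018,.025),.1)
F0=np.array(robot.get_state()["force"])
print(robot.move_linear(tcp_ball(.018,.008),.05,threshold=6))
for x in(.04,.058,.08,.10,.106):
    robot.move_linear(tcp_ball(x),.05 if x<.1 else .03)
    s=robot.get_state();print(x,s["time"],L(s["ee_pos"]).round(4),(G.T@(np.array(s["force"])-F0)).round(1),np.array(s["opening"]).round(4))
for n in C: cv2.imwrite(f"pics/{n}1.png",robot.grab_frame(n)[:,:,::-1])
a=cv2.imread("pics/scene1.png")[145:315,240:400];b=cv2.imread("pics/top1.png")[150:320,220:380]
cv2.imwrite("pics/c1.png",cv2.resize(np.hstack([a,b]),(800,425),interpolation=cv2.INTER_CUBIC))
```

```text
False
0.04 6.1083 [0.0105 0.0001 0.0502] [ 0.1 -0.3  0.2] 0.0004
0.058 6.6167 [ 0.029  -0.      0.0502] [-0.9 -0.5  0.2] 0.0005
0.08 7.2083 [0.0508 0.     0.0503] [-1.6 -0.6  0.9] 0.0
0.1 8.025 [ 0.07   -0.0001  0.0501] [-5.   0.1  1. ] 0.0007
0.106 8.375 [ 0.0764 -0.      0.0502] [-4.1 -0.9  1.1] 0.0005
```

View pics/c1.png

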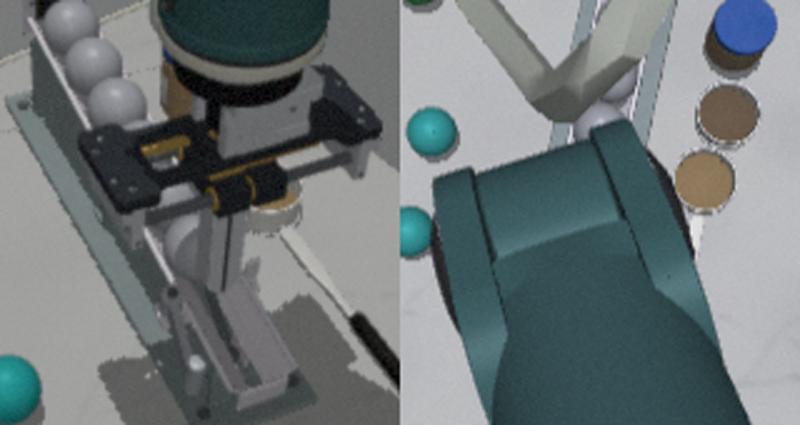

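The ball sits just ahead of the finger and the row has moved up with it. I'll push a few mm more with a force guard, then back off and look.

Run:
```python
from job import *
def rep(k): s=robot.get_state();print(k,s["time"],L(s["ee_pos"]).round(4),(G.T@np.array(s["force"])).round(1))
print(robot.move_linear(tcp_ball(.110),.03,threshold=12)); robot.pause(.3);rep("push")
robot.move_linear(tcp_ball(.102),.03);rep("back")
robot.move_linear(tcp_ball(.075),.08);rep("back2")
cv2.imwrite("pics/s2.png",robot.grab_frame("scene")[:,:,::-1])
a=cv2.imread("pics/s2.png")[145:315,240:400]
cv2.imwrite("pics/c2.png",cv2.resize(a,(640,680),interpolation=cv2.INTER_CUBIC)[80:])
```

```text
False
push 9.0583 [ 0.0804 -0.      0.0502] [-5.5 -0.2  1.5]
back 9.475 [ 0.0728 -0.      0.0504] [-0.2  0.1 -0.2]
back2 9.9583 [ 0.046  -0.0001  0.0504] [0.1 0.3 0.7]
```

View pics/c2.png

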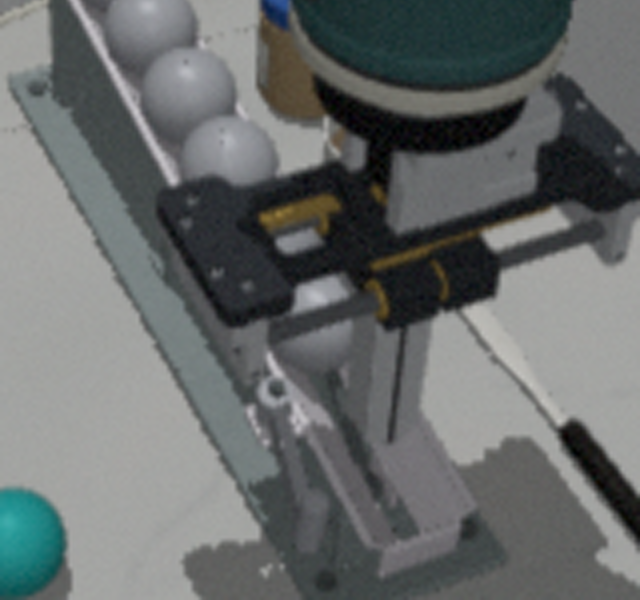

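The loose ball now stays at about scene (320,245), where ball_1 rested before, and the finger has backed away with no force on it. So the catch is holding it. Next is the gate.

Run:
```python
from job import *
import job; job.FLIP=np.pi
def rep(k): s=robot.get_state();print(k,round(s["time"],2),L(s["ee_pos"]).round(4),(G.T@np.array(s["force"])).round(1))
up=np.array([0,0,.06])
robot.move_linear(np.array(robot.get_state()["ee_pos"])+up,.15)
robot.move_ptp(tcp_gate(1.8,.025)+up,rot_gate(1.8));rep("above")
robot.move_linear(tcp_gate(1.8,.025),.1);rep("down")
for g in np.r_[np.arange(1.75,.1,-.15),.1]:
    st=robot.move_linear(tcp_gate(g),.05,frame=rot_gate(g),threshold=15);rep(round(g,2))
    if st: print("stopped");break
cv2.imwrite("pics/s3.png",robot.grab_frame("scene")[:,:,::-1])
a=cv2.imread("pics/s3.png")[145:315,240:400]
cv2.imwrite("pics/c3.png",cv2.resize(a,(640,680),interpolation=cv2.INTER_CUBIC)[80:])
```

```text
above 12.23 [0.0333 0.087  0.121 ] [-0.2 -0.3  0.5]
down 12.98 [0.0253 0.0873 0.0621] [0.1 0.4 0.9]
1.75 13.69 [0.0183 0.0602 0.0619] [ 0.8 -1.1  0.4]
1.6 14.02 [0.0152 0.0519 0.0618] [-0.1  0.3 -0.4]
1.45 14.34 [0.0135 0.0432 0.0618] [-0.1  0.1  0.4]
1.3 14.67 [0.0131 0.0342 0.0618] [ 0.1 -0.   0.2]
1.15 14.99 [0.014  0.0254 0.0618] [-0.   0.8  0.2]
1.0 15.32 [0.0163 0.0168 0.0618] [-0.8  0.3  0.6]
0.85 15.64 [0.0197 0.0085 0.0618] [-0.6  0.4 -0.2]
0.7 15.97 [0.0244 0.001  0.0618] [-0.4  0.7  0.2]
0.55 16.29 [ 0.0302 -0.0058  0.0618] [ 0.5 -0.1 -0.4]
0.4 16.62 [ 0.0369 -0.0117  0.0618] [0.8 0.5 0.3]
0.25 16.94 [ 0.0444 -0.0164  0.0617] [ 0.7  0.2 -0.7]
0.1 17.27 [ 0.0525 -0.02    0.0617] [-1.   0.7 -0.8]
```

View pics/c3.png

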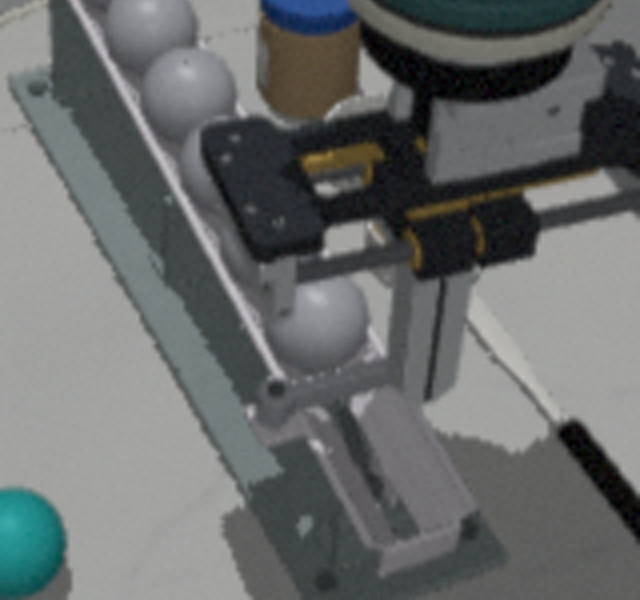

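The gate arm has followed and now lies almost across the gutter, from pin (275,388) to the finger at (405,370) in the crop. The ball is still home. I'll press it to its stop, retreat and check both views.

Run:
```python
from job import *
import job; job.FLIP=np.pi
def rep(k): s=robot.get_state();print(k,round(s["time"],2),L(s["ee_pos"]).round(4),(G.T@np.array(s["force"])).round(1))
for gap in(0,-.006): 
    st=robot.move_linear(tcp_gate(0,gap),.02,frame=rot_gate(0),threshold=7);rep((gap,st))
    if st: break
robot.move_linear(tcp_gate(0,.02),.05);rep("back")
robot.move_linear(tcp_gate(0,.02)+[0,0,.12],.15)
robot.move_ptp(np.array([.25,-.45,.25]),rot(h+np.pi));rep("away")
for n in C: cv2.imwrite(f"pics/{n}4.png",robot.grab_frame(n)[:,:,::-1])
a=cv2.imread("pics/scene4.png")[145:315,240:400];b=cv2.imread("pics/top4.png")[150:320,220:380]
cv2.imwrite("pics/c4.png",cv2.resize(np.hstack([a,b]),(800,425),interpolation=cv2.INTER_CUBIC))
# expected pixels of tab top when gate = 0, 0.1, 0.2
for g in(0,.1,.2): 
    X=W(.070-.062*np.sin(g),.036-.062*np.cos(g),.055);print(g,((proj("scene",X)-[240,145])*2.5).round(),((proj("top",X)-[220,150])*2.5+[400,0]).round())
```

```text
(0, True) 17.66 [ 0.0568 -0.0217  0.0614] [-2.8 -0.2  2.8]
back 18.18 [ 0.0387 -0.0221  0.0619] [ 1.  -0.2  0.7]
away 20.69 [-0.0727 -0.4209  0.2344] [0.1 1.5 0.9]
0 [259. 256.] [597. 285.]
0.1 [263. 263.] [596. 292.]
0.2 [266. 271.] [593. 299.]
```

View pics/c4.png

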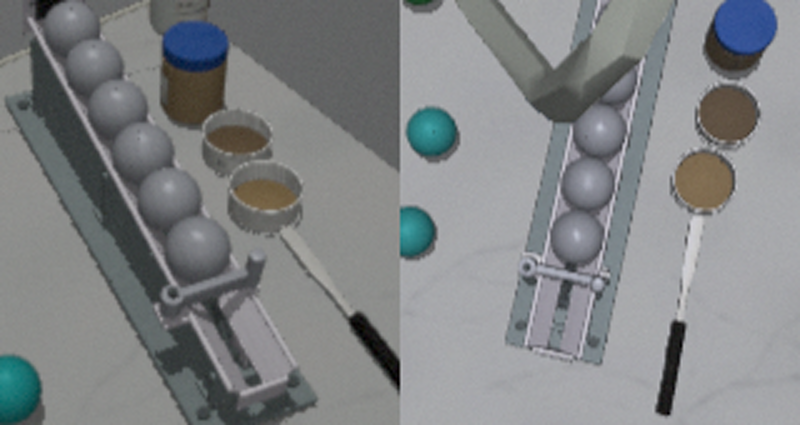

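All six balls are in a row. The tab top is at crop scene (257,257) and top (598,284), against (259,256) and (597,285) predicted for gate = 0. The gate is shut on its stop and the bystanders look unmoved.

```bash
python3 -c "
from rig import robot
print(robot.sign_off())"
```

```text
the job is handed in; nothing more can be done
None
```

The sixth ball is home behind the raised catch, the gate is shut against its stop, the bystanders look unmoved in the last pictures, and the job was handed in at about 21 s of the 51 s allowed; no verdict was returned.

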